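# Pin the ring-light arm to its stand

## Task

Take the blue-knobbed hinge pin out of the wooden rack and slide it down through the stand's top ring, the ring-light arm's eye and the lower lug until its flange sits fully home on the top ring, then let go. The eye and lower lug do not line up exactly with the top ring, so feel for each hole with a light touch: never push the pin against the stand with more than about 25 N or let it drop in. Leave the black-knobbed pin and everything else on the bench where they are.

Things in the scene. Friction and masses are not known exactly. Their poses are not given: they have to be found in the camera images.
- stand: cream lamp stand fixed to the bench: base plate 150 x 130 x 14 mm, column 110 mm high, three rigid rings one above the other. Origin: on the bench surface, on the axis of the top ring; z up. The column lies to its -x (x from -72 to -27 mm), the black ring light (85 mm high, on a yellow block) to its -y (y from -73 to -157 mm). Nothing of it is higher than 110 mm.
- ring_top (a point): centre of the mouth of the steel top ring, 110 mm above the bench; the ring is 12 mm thick, its bore 21 mm wide, 42 mm outside
- eye_seat (a point): point on the top ring's axis at the upper face (74 mm above the bench) of the middle ring, the brass bush in the eye of the light's arm: 12 mm thick, bore 15 mm. The bore's centre lies 3.2 mm from this point, in an unknown direction, different each time
- lug_seat (a point): point on the top ring's axis at the upper face (38 mm above the bench) of the lower ring, the brass bush in the lower lug: 12 mm thick, bore 15 mm. The bore's centre lies 2.2 mm from the middle bore's centre, in an unknown direction. An upright pin passes all three rings when it stands 0.7 to 1.5 mm from the middle bore's centre towards the lower bore's
- pin: hinge pin with blue knob, 140 mm tall, about 0.14 kg, origin at its tip, z along its axis, upwards. From the top: square knob 22 x 22 mm, 44 mm tall, its flats across x and y; flange 34 mm wide, 4 mm thick; steel shaft 12 mm wide, 92 mm long, cut square at the tip. Starts upright in either hole of the rack, flange on its top, flats within 0.1 rad of the rack's
- pin_grip (a point): centre of the pin's square blue knob, 118 mm above its tip and 26 mm above the flange's underside: the place to grip
- pin_tip (a point): the lower end of the hinge pin's shaft, on its axis, 118 mm below pin_grip; 18 mm above the bench when the pin is home in the stand
- rack: plywood pin rack fixed to the bench, 60 x 150 x 98 mm (x, y, z), origin under its centre; two through holes 16 mm wide at y = +37 and -37 mm
- stub_grip (a point): centre of the black knob of the other, shorter pin in the rack's other hole: same knob and flange, brass shaft 60 mm, its knob ends 146 mm above the bench; not to be moved
- jar: amber jar with white cap, 56 mm wide, 75 mm tall; origin under its centre; not to be moved
- rock_a: grey rock sample, 52 mm wide, 30 mm high; not to be moved
- rock_b: brown rock sample, 40 mm wide, 24 mm high; not to be moved
- driver: screwdriver with orange handle, 170 mm, lying flat along its x; not to be moved
- brush: small brush with wooden handle, 170 mm, lying flat along its x; not to be moved
- eyepiece: black eyepiece, 42 mm wide, 55 mm tall, standing; not to be moved

How it is judged:
On the way, in this order (a step that is already met when the one before it is completed fails the run):
1. the hinge pin is out of the rack, its tip above the level of the top ring (height (world z) of pin_tip above 0.111 m), for 0.1 s.
2. the tip has passed the top ring and the arm's eye (x of pin_tip in the frame of stand between -0.008 and 0.008 m and y of pin_tip in the frame of stand between -0.008 and 0.008 m and z of pin_tip in the frame of stand below 0.06 m), for 0.1 s.
3. the tip has passed the lower lug too (x of pin_tip in the frame of stand between -0.008 and 0.008 m and y of pin_tip in the frame of stand between -0.008 and 0.008 m and z of pin_tip in the frame of stand below 0.026 m), for 0.1 s.
At the end, for the whole second after the job is handed in: The hinge pin stands upright (within 0.06 rad) through all three rings, its flange on the top ring to within 2.5 mm (tip lower than 20.5 mm above the bench and within 8 mm of the top ring's axis), released and at rest (x of pin_tip in the frame of stand between -0.008 and 0.008 m and y of pin_tip in the frame of stand between -0.008 and 0.008 m and z of pin_tip in the frame of stand below 0.0205 m and angle between pin_tip's own z axis and vertical below 0.06 rad and contact force between pin and the fingers below 0.1 N and linear speed of pin below 0.02 m/s); the robot touches nothing.
It fails at once if the pin is pushed against the stand with more than 30 N (contact force between pin and stand above 30 N).
It fails at once if the pin is dropped in: it moves faster than 0.35 m/s while its tip is inside the stand (x of pin_tip in the frame of stand between -0.012 and 0.012 m and y of pin_tip in the frame of stand between -0.012 and 0.012 m and z of pin_tip in the frame of stand below 0.105 m and linear speed of pin above 0.35 m/s).
It fails at once if the black-knobbed pin is moved by more than 20 mm (distance of stub_grip from where it was at the start of the episode above 0.02 m).
It fails at once if a bystander is moved by more than 30 mm (distance of any of jar, rock_a, rock_b, driver, brush, eyepiece from where it was at the start of the episode above 0.03 m).
It also fails if it takes over 72 s, if anything falls off the work surface, if the arm or the gripper's body presses on something with over 40 N, if the wrist force passes 120 N, or if a joint passes its speed limit or range.

## Robot

A 6-joint arm with a two-finger parallel gripper is mounted at the origin on the work surface. World frame = base frame: x ahead of the robot, y to its left, z up, the work surface at z = 0. Lengths are in m, angles in rad, forces in N, time in s.
With the tool pointing down it reaches from about 0.375 to 0.9 m from the base axis. Payload 3.1 kg.
Tool frame: the origin (TCP) lies midway between the tips of the shut fingers; the grasp point (between the pads) lies 19 mm behind it (manip.hold_point_z is the distance from the TCP to the grasp point, in m); x points along the fingers, y is the direction in which the jaws open and shut, and the axes are right-handed (so a half turn about x gives the same grasp; the last joint's range is limited). The gripper opens to 85 mm and grips with 20 to 120 N. Pads are 22 mm wide; open, the fingers measure 114 mm over their backs; the gripper's body (76 mm by 85 mm) begins 54 mm behind the grasp point. The pads swing forward as they close: fully open they stand 13 mm farther back than shut.
Start: joints at [0.978, 0.527, 1.433, -0, 1.181, -0.178], TCP at [0.252, 0.572, 0.231] pointing down, gripper open.
Joint ranges: [-3.08, 3.08], [-0.75, 2.2], [0.22, 2.44], [-1.43, 4.57], [0, 2.65], [-2.85, 2.85]. Speed limits (rad/s): [2.79, 2.79, 3.14, 3.14, 3.14, 3.14].

## Interface

Orientations are given as a unit quaternion [x, y, z, w].
In Python, from station import manip, snapshot gives the robot as it stands.
- The arm moves only by the shell command python3 -m crank 'ROWS' [FORCE]. ROWS is JSON, a list of rows, each a list of 5 numbers: the finger opening in m, from 0 to 0.0854, then the shift along the tool's x, y, z in m, then the turn about the tool's x in rad. In form: [[grip, tx, ty, tz, yaw], ...]. A call has 1 to 5 rows; each row shifts and turns the commanded pose from where the row before left it, along the tool's axes as they then stand; what a row does not reach is not made up. A row lasts 1/10 s, in which the tool goes at most 50 mm and 8.59 degrees, less where a joint would pass 70% of its speed; a pose out of reach is approached as far as the arm can. A call is refused whole if a number of a shift passes 0.05 or a number of a turn 0.15, either way. A call with a gripper value outside its range is refused whole. The fingers move at their own pace and stop on an object; FORCE is the grip in N (left out, the last holds). Time passes only in rows, so rows that do not move let the fingers close. It gives the time, the measured TCP pose, the force and the opening at its end, in the units of the state.
- manip.sense(): the state, without advancing time (a new reading comes with each control period).
- snapshot(name): name is "side" or "top"; returns a dict with "image" (384x512x3 uint8, blue, green, red), "range_z" (384x512 float32, m along the optical axis (not along the pixel's ray), 0 where there is no reading), "vertical_fov" (degrees; the focal length in pixels is half the picture's height over the tangent of half this angle, whatever the lens; pixels are square), "cx", "cy" (the principal point, pixels), "extrinsics" (4x4, takes a point from world to camera coordinates). Camera axes: x right, y up, looking along -z (the intrinsics and any distortion apply to the point x, -y, -z); pixel columns grow to the right and rows downward; lengths in m; the calibration is good to about 2 mm. A picture is of the moment at which its call begins.
- manip.sign_off(): hands the job in, once; it reports no verdict.
The state is a dict: "t": time; "q": joint angles; "qd": joint speeds; "tau": joint torques, N m; "tcp_pos": TCP position; "tool_rot": TCP orientation; "force": force on the tool from outside, world axes, zero at the start; "ft_torque": the same for the moment, N m; "finger_gap": opening from 0.0 (shut) to 1.0 (fully open).
Only numpy, scipy, OpenCV 4.12 (cv2) and the standard library are available. Lean on these libraries where they do the work, as an engineer would, in place of code of your own. Each camera call takes 0.05 s, during which the arm holds its last target.

## Working session

There is one attempt and no reset: what is moved stays moved. The work goes in short steps, Python scripts to look and compute and a shell command to move; the robot and the scene stay as the last step left them, time stands still between calls to the robot, and variables do not carry over. Pictures are saved under pics/ and viewed, and the job is handed in when it is done.

```bash
ls; mkdir -p pics; python3 - <<'E'
from station import manip, snapshot
import cv2
print(manip.sense(), manip.hold_point_z)
for n in("side","top"):
    s=snapshot(n); cv2.imwrite(f"pics/{n}0.png",s["image"]); print(n,s["vertical_fov"],s["cx"],s["cy"],s["extrinsics"],[k for k in s])
E
```

```text
pics
{'t': 0.0, 'q': array([ 9.77520960e-01,  5.28448944e-01,  1.43390917e+00, -1.97643193e-05,
        1.18139658e+00, -1.78499253e-01]), 'qd': array([-2.34137635e-04,  2.57048069e-04,  5.58738745e-04, -8.05259206e-04,
        1.73789653e-05, -1.15048764e-03]), 'tau': array([-6.93873972e-05, -4.42359674e+01, -1.78025115e+01, -1.67334751e-04,
        8.23192036e-03, -2.40115170e-06]), 'tcp_pos': array([0.25143476, 0.57140808, 0.23034202]), 'tool_rot': array([ 0.14488325,  0.6922368 , -0.14630449,  0.69167337]), 'force': array([0.03640251, 0.89247817, 0.48249052]), 'ft_torque': array([ 0.00738615,  0.01039573, -0.05143203]), 'finger_gap': 1.0045948263907594} 0.0187
side 44.525614310731825 255.47205055597033 193.56517249053107 [[ 0.87815071 -0.47838279  0.00110926 -0.50581692]
 [ 0.36297278  0.66780337  0.64983799 -0.24075296]
 [-0.31161208 -0.57025307  0.76007194 -1.027933  ]
 [ 0.          0.          0.          1.        ]] ['image', 'range_z', 'vertical_fov', 'cx', 'cy', 'extrinsics']
top 57.366144108897586 251.81513152010584 193.5980263766671 [[-1.09199441e-02 -9.99940356e-01  1.97227639e-04 -2.12526607e-02]
 [ 9.80714263e-01 -1.06714913e-02  1.95155460e-01 -5.80247296e-01]
 [-1.95141715e-01  2.32451066e-03  9.80772302e-01 -8.27757546e-01]
 [ 0.00000000e+00  0.00000000e+00  0.00000000e+00  1.00000000e+00]] ['image', 'range_z', 'vertical_fov', 'cx', 'cy', 'extrinsics']
```

View pics/side0.png

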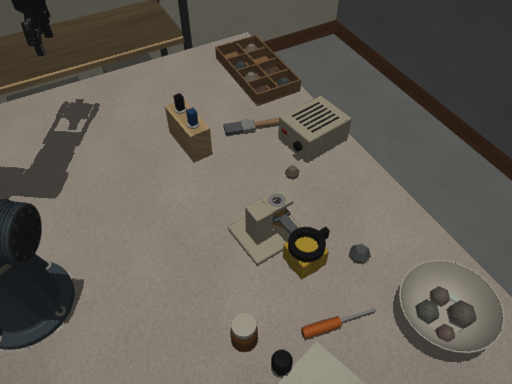

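View pics/top0.png

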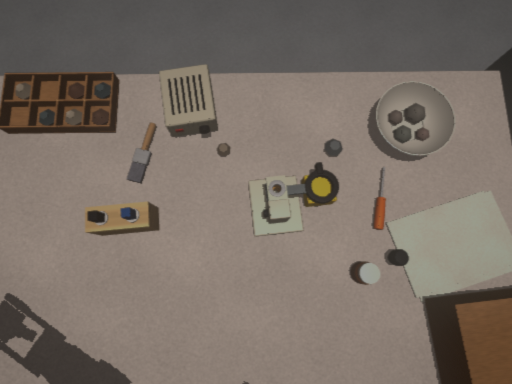

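The side view shows the rack at about (188,130), with the black knob at (180,102), the blue knob at (193,117) and the top ring at (277,200). In the top view the blue knob is at (129,214), the black knob at (97,217) and the ring at (277,188).

```bash
cat > h.py <<'E'
import numpy as np, cv2
from station import manip, snapshot
class Cam:
    def __init__(s,n):
        d=snapshot(n); s.im=d["image"]; s.r=d["range_z"]; s.E=np.array(d["extrinsics"]); s.f=s.im.shape[0]/2/np.tan(np.radians(d["vertical_fov"])/2); s.cx,s.cy=d["cx"],d["cy"]
        s.R=s.E[:3,:3]; s.c=-s.R.T@s.E[:3,3]
    def ray(s,u,v): return s.R.T@np.array([(u-s.cx)/s.f,-(v-s.cy)/s.f,-1.])
    def plane(s,u,v,z): d=s.ray(u,v); return s.c+d*(z-s.c[2])/d[2]
    def pt(s,u,v): return s.c+s.ray(u,v)*s.r[int(round(v)),int(round(u))]
    def proj(s,p): q=s.R@np.asarray(p)+s.E[:3,3]; return s.cx+s.f*q[0]/-q[2], s.cy-s.f*q[1]/-q[2]
    def cloud(s):
        h,w=s.r.shape; v,u=np.mgrid[:h,:w]; d=np.stack([(u-s.cx)/s.f,-(v-s.cy)/s.f,-np.ones((h,w))],-1)*s.r[...,None]
        return (d@s.R)+s.c
def tri(a,ua,b,ub):
    A=[];B=[]
    for c,u in((a,ua),(b,ub)):
        d=c.ray(*u); d/=np.linalg.norm(d); P=np.eye(3)-np.outer(d,d); A.append(P);B.append(P@c.c)
    return np.linalg.lstsq(np.vstack(A),np.hstack(B),rcond=None)[0]
E
python3 - <<'E'
from h import *
for n,b in(("side",[(160,85,70,80),(220,180,120,100)]),("top",[(75,195,90,50),(235,160,110,85)])):
    c=Cam(n); np.set_printoptions(precision=4,suppress=True)
    P=c.cloud()
    hsv=cv2.cvtColor(c.im,cv2.COLOR_BGR2HSV)
    m=cv2.inRange(hsv,(100,100,40),(130,255,255)); k,l,st,ce=cv2.connectedComponentsWithStats(m)
    for i in range(1,k):
        if st[i,4]>8: 
            q=P[l==i]; print(n,st[i],ce[i],np.median(q,0),q[:,2].max())
    if n=="top":
        pl=c.plane(129,214,.142);print("blue",pl)
        print("ringpt",c.pt(285,188),c.plane(277,188,.11))
    for j,(x,y,w,h) in enumerate(b):
        cv2.imwrite(f"pics/{n}_z{j}.png",cv2.resize(c.im[y:y+h,x:x+w],None,fx=6,fy=6,interpolation=cv2.INTER_CUBIC))
E
```

```text
side [187 108  10  17 109] [191.8257 115.5872] [0.522  0.2489 0.1395] 0.15061229371479956
top [122 208   8   9  62] [125.4516 212.2581] [0.5232 0.2565 0.1459] 0.14969203066429249
blue [0.5193 0.2493 0.142 ]
ringpt [ 0.5822 -0.1065  0.1096] [ 0.5824 -0.0874  0.11  ]
```

```bash
python3 - <<'E'
import cv2,numpy as np
a=[cv2.resize(cv2.imread(f"pics/{n}.png"),(400,300)) for n in("side_z0","side_z1","top_z0","top_z1")]
cv2.imwrite("pics/m1.png",np.vstack([np.hstack(a[:2]),np.hstack(a[2:])]))
E
```

```text
(no output)
```

View pics/m1.png

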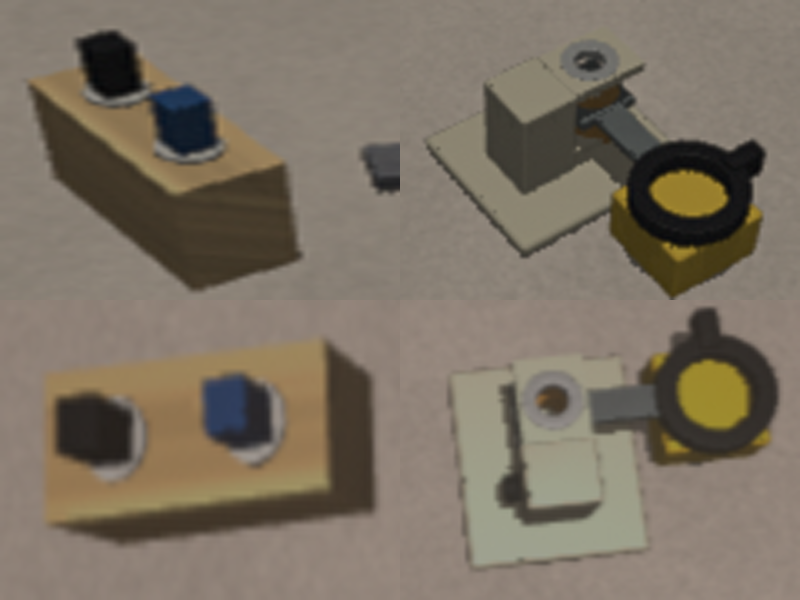

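The knob-top, flange, ring and base edges are visible in both zooms. Next come precise fits from depth and masks.

```bash
python3 - <<'E'
from h import *
np.set_printoptions(precision=4,suppress=True)
C={n:Cam(n) for n in("side","top")}
def fit(c,m,z):
    v,u=np.nonzero(m); return np.array([c.plane(a,b,z)[:2] for a,b in zip(u,v)])
def rect(p):
    (x,y),(w,h),a=cv2.minAreaRect((p*1000).astype(np.float32)); return np.round([x,y,w,h,a],1)
for n,c in C.items():
    P=c.cloud(); x,y,z=P[...,0],P[...,1],P[...,2]
    hsv=cv2.cvtColor(c.im,cv2.COLOR_BGR2HSV)
    near=(abs(x-.52)<.1)&(abs(y-.285)<.13)
    m=near&(abs(z-.098)<.006); print(n,"racktop",m.sum(),rect(fit(c,m,.098)))
    m=(abs(x-.52)<.04)&(abs(y-.25)<.035)&(abs(z-.146)<.005); print(" bluetop",m.sum(),np.median(z[m]),rect(fit(c,m,.146)))
    m=(abs(x-.52)<.04)&(abs(y-.32)<.035)&(abs(z-.146)<.005); print(" blacktop",m.sum(),rect(fit(c,m,.146)))
    m=near&(hsv[...,1]<45)&(hsv[...,2]>100)&(z>.09)&(z<.115); 
    k,l,st,ce=cv2.connectedComponentsWithStats(m.astype(np.uint8))
    for i in range(1,k):
        if st[i,4]>15: print(" flange",st[i],rect(fit(c,l==i,.102)))
    nr=(abs(x-.56)<.06)&(abs(y+.087)<.06)
    m=nr&(abs(z-.11)<.005); print(" standtop",m.sum(),rect(fit(c,m,.11)))
    m=(abs(x-.54)<.13)&(abs(y+.087)<.11)&(abs(z-.014)<.004)&(y>-.15); print(" base",m.sum(),rect(fit(c,m,.014)))
    # ring: bluish-grey vs cream by saturation
    print(" sat ring/cream",[c.im[int(round(b)),int(round(a))] for a,b in (c.proj((.5824+dx,-.0874+dy,.11)) for dx,dy in((.016,0),(0,.016),(0,-.016),(-.05,0),(-.016,0)))])
    # inside-bore depth
    u,v=map(int,map(round,c.proj((.5824,-.0874,.11)))); print(np.round(z[v-8:v+9,u-9:u+10]*1000).astype(int))
E
```

```text
side racktop 588 [520.6 292.2  64.2 159.8   4.5]
 bluetop 62 0.14732520125199228 [523.1 255.   23.2  29.    7.5]
 blacktop 59 [517.6 329.8  23.3  27.9   0.8]
 flange [175 108  11   5  20] [514.4 326.5  15.4  29.6  52.8]
 flange [187 122  12   6  24] [520.4 254.6  18.7  31.1  53.8]
 standtop 757 [562.3 -90.6 105.1  53.2   5.2]
 base 1020 [557.7 -86.9 151.2 125.1   5.9]
 sat ring/cream [array([106, 110, 111], dtype=uint8), array([105, 109, 110], dtype=uint8), array([109, 114, 114], dtype=uint8), array([112, 132, 138], dtype=uint8), array([107, 112, 113], dtype=uint8)]
[[  1   4   1   2   1 112 109 111 113 112 111 111 110 109 111 108 112 109
  109]
 [  1   0   1 110 114 110 111 113 111 111 113 113 111 114 111 112 109 112
  112]
 [  1 108 111 111 112 110 112 111 112 113 109 113 115 110 110 110 110 111
  112]
 [115 110 115 113 113 109 110 113 110 110 109 111 114 112 111 111 112 112
  110]
 [111 110 111 111 111 111 111 112 108 109 105 108 107 114 112 110 110 110
  110]
 [111 115 112 111 110 113 107 105 103 107 102 107 105 106 110 110 114 112
  113]
 [112 113 113 111 114 110 105 102 100   1
[... 2103 characters left out ...]
  36  35  41  70  76  73 109 110 113 108 111
  109]
 [110 111 110 108 107  74  36  37  36  39  36  73  71 111 108 111 109 110
  111]
 [111 111 112 109 110  34  14  13  14  34  37  73 108 108 111 109 109 110
  108]
 [106 108 109 109 111 109  15  11  12  12  36  73 112 108 108 107 112 112
  108]
 [107 109 110 108 112 108 112 110  14  11 107 109 107 109 110 108 107 107
  106]
 [110 108 108 110 112 109 110 110 109 111 109 109 110 109 109 110 109 112
  109]
 [108 109 110 108 110 110 109 111 111 108 110 110 109 108 110 110 109 109
  107]
 [107 108 109 109 108 111 109 113 108 109 110 110 109 106 109 108 108 107
  109]
 [109 107 108 107 108 108 109 109 110 110 110 108 109 107 108 108 108 109
  109]]
```

Depth resolves the top ring at 110, the eye face at 74, the lug face at 37 and the base at 14 mm inside the bore. Now I'll fit the circles.

```bash
python3 - <<'E'
from h import *
from scipy.optimize import least_squares
np.set_printoptions(precision=2,suppress=True)
def circ(p,r=None):
    if r: f=lambda q:np.hypot(*(p-q[:2]).T)-r; q=least_squares(f,p.mean(0)); return q.x,np.std(f(q.x))
    f=lambda q:np.hypot(*(p-q[:2]).T)-q[2]; q=least_squares(f,[*p.mean(0),10]); return q.x,np.std(f(q.x))
def edges(mask_in,mask_out):
    E=[]
    h,w=mask_in.shape
    for v,u in zip(*np.nonzero(mask_in)):
        for dv,du in((0,1),(1,0),(0,-1),(-1,0)):
            if mask_out[v+dv,u+du]: E.append((u+du/2,v+dv/2))
    return E
for n in("top","side"):
    c=Cam(n); P=c.cloud(); x,y,z=P[...,0],P[...,1],P[...,2]*1000
    d=c.im[...,1].astype(int)-c.im[...,0]
    top=(abs(z-110)<6)&(abs(x-.58)<.04)&(abs(y+.087)<.035)
    grey=top&(d<13)
    crm=top&(d>=13)
    W=lambda e,zz:np.array([c.plane(a,b,zz)[:2]*1000 for a,b in e])
    e=W(edges(grey,crm),.11); 
    k=np.hypot(*(e-np.array([582,-88])).T); e=e[(k>17)&(k<25)]
    print(n,"ring outer",len(e),*circ(e,21),circ(e)[0])
    # bore mouth
    near=np.hypot(x*1000-582.4,y*1000+87.5)
    uu,vv=c.proj((.5824,-.0874,.11)); V,U=np.mgrid[:384,:512]; loc=np.hypot(U-uu,V-vv)<9
    deep=loc&(z<106); nd=loc&(z>=106)
    print(" mouth",*circ(W(edges(deep,nd),.11),10.5),circ(W(edges(deep,nd),.11))[0])
    if n=="top":
        print(" stand yaw fit below")
        a=loc&(z<69); b=loc&(z>69)&(z<80)
        e=W(edges(a,b),.074); print(" eye",len(e),circ(e,7.5),e)
        a=loc&(z<25); b=loc&(z>30)&(z<43)
        e=W(edges(a,b),.038); print(" lug",len(e),circ(e,7.5),e)
E
```

```text
top ring outer 71 [582.69 -86.59] 0.7007355266224041 [582.67 -86.56  20.49]
 mouth [582.49 -88.54] 2.6045055272074253 [582.43 -88.26  11.59]
 stand yaw fit below
 eye 12 (array([584.29, -86.82]), np.float64(0.49013429567158007)) [[590.21 -81.48]
 [591.46 -82.75]
 [591.43 -85.23]
 [591.41 -87.71]
 [590.1  -91.4 ]
 [591.38 -90.19]
 [587.67 -81.42]
 [587.54 -93.82]
 [588.82 -92.61]
 [586.42 -80.15]
 [585.   -93.75]
 [582.47 -93.69]]
 lug 7 (array([586.51, -87.29]), np.float64(0.27912418889916907)) [[592.66 -83.72]
 [593.97 -85.05]
 [593.94 -87.63]
 [592.58 -91.47]
 [593.91 -90.21]
 [589.91 -93.99]
 [591.24 -92.73]]
side ring outer 65 [583.84 -86.71] 1.6475380262648727 [583.81 -86.59  21.43]
 mouth [583.31 -88.64] 3.753493701290117 [583.3  -88.61  10.26]
```

```bash
cat >> h.py <<'E'
from scipy.spatial.transform import Rotation as Ro
def plan(target,jaw_deg=None):
    "tool-frame shift to world target (TCP); jaw axis angle mod 180"
    s=manip.sense(); R=Ro.from_quat(s['tool_rot']).as_matrix()
    print("t",round(s['t'],2),"tcp",s['tcp_pos'].round(4),"F",s['force'].round(1),"gap",round(s['finger_gap'],3))
    print("axes x,y,z",R[:,0].round(3),R[:,1].round(3),R[:,2].round(3),"jaw deg",round(np.degrees(np.arctan2(R[1,1],R[0,1])),2))
    d=np.asarray(target)-s['tcp_pos']; print("shift tool",(R.T@d).round(4))
    if jaw_deg is not None:
        j=np.radians(jaw_deg); y=np.array([np.cos(j),np.sin(j),0])
        for sg in(1,-1): print(" turn about x",round(np.arctan2(R[:,2]@(sg*y),R[:,1]@(sg*y)),4))
E
python3 -c "
from h import *
plan([.5233,.256,.18],4.2)"
```

```text
t 0.4 tcp [0.2518 0.5719 0.2311] F [ 0.1 -0.3 -0.2] gap 1.001
axes x,y,z [-0. -0. -1.] [ 0.403  0.915 -0.   ] [ 0.915 -0.403 -0.   ] jaw deg 66.23
shift tool [ 0.0512 -0.1797  0.3758]
 turn about x 1.0827
 turn about x -2.0589
```

```bash
python3 -m crank '[[0.085,0,-0.02,0.0417,0],[0.085,0,-0.02,0.0417,0],[0.085,0,-0.02,0.0417,0],[0.085,0,-0.02,0.0417,0],[0.085,0,-0.02,0.0417,0]]' && python3 -m crank '[[0.085,0,-0.02,0.0417,0],[0.085,0,-0.02,0.0417,0],[0.085,0,-0.02,0.0417,0],[0.085,0,-0.02,0.0417,0],[0.085,0,0,0,0.14]]' && python3 -m crank '[[0.085,0,0,0,0.14],[0.085,0,0,0,0.14],[0.085,0,0,0,0.14],[0.085,0,0,0,0.14],[0.085,0,0,0,0.14]]' && python3 -m crank '[[0.085,0,0,0,0.14],[0.085,0,0,0,0.1],[0.085,0,0,0,0]]'; python3 -c "
from h import *
plan([.5233,.256,.17],4.2)"
```

```text
t: 0.9
tcp_pos: [0.4034, 0.3951, 0.2315]
tool_rot: [0.146, 0.692, -0.145, 0.692]
force: [0.9, 0.1, 1.0]
finger_gap: 0.997
t: 1.4
tcp_pos: [0.5275, 0.2516, 0.2316]
tool_rot: [0.197, 0.678, -0.197, 0.681]
force: [0.1, -0.6, 0.1]
finger_gap: 0.995
t: 1.9
tcp_pos: [0.5228, 0.256, 0.2313]
tool_rot: [0.417, 0.571, -0.417, 0.571]
force: [0.6, -0.9, 0.3]
finger_gap: 0.996
t: 2.2
tcp_pos: [0.5228, 0.256, 0.2314]
tool_rot: [0.481, 0.519, -0.481, 0.519]
force: [0.1, 0.5, 0.3]
finger_gap: 0.996
t 2.2 tcp [0.5228 0.256  0.2314] F [0.1 0.5 0.3] gap 0.996
axes x,y,z [ 0. -0. -1.] [0.997 0.076 0.   ] [ 0.076 -0.997  0.   ] jaw deg 4.36
shift tool [0.0614 0.0005 0.    ]
 turn about x 0.0029
 turn about x -3.1387
```

```bash
python3 -m crank '[[0.085,0.04,0,0,0],[0.085,0.04,0,0,0],[0.085,0.03,0,0,0],[0.085,0.013,0,0,0],[0.085,0,0,0,0]]' && python3 -m crank '[[0.015,0,0,0,0],[0.015,0,0,0,0],[0.015,0,0,0,0],[0.015,0,0,0,0],[0.015,0,0,0,0]]' 40 && python3 -m crank '[[0.015,0,0,0,0],[0.015,0,0,0,0],[0.015,0,0,0,0]]'
```

```text
t: 2.7
tcp_pos: [0.5217, 0.2557, 0.1066]
tool_rot: [0.479, 0.52, -0.482, 0.518]
force: [0.0, -0.4, 0.1]
finger_gap: 0.989
t: 3.2
tcp_pos: [0.5234, 0.2562, 0.1095]
tool_rot: [0.481, 0.518, -0.48, 0.519]
force: [-0.6, 0.5, 4.4]
finger_gap: 0.255
t: 3.5
tcp_pos: [0.5234, 0.2562, 0.1095]
tool_rot: [0.481, 0.518, -0.48, 0.519]
force: [-0.2, 0.2, 6.3]
finger_gap: 0.257
```

```bash
python3 -m crank '[[0.015,-0.02,0,0,0],[0.015,-0.03,0,0,0],[0.015,-0.03,0,0,0],[0.015,-0.03,0,0,0],[0.015,-0.012,0,0,0]]' && python3 -m crank '[[0.015,0,0,0,0],[0.015,0,0,0,0]]'; python3 - <<'E'
from h import *
plan([.5853,-.087,.235])
for n in("top","side"):
    c=Cam(n); p=manip.sense()['tcp_pos']; u,v=map(int,c.proj(p)); cv2.imwrite(f"pics/{n}1.png",cv2.resize(c.im[max(0,v-60):v+60,max(0,u-80):u+80],None,fx=4,fy=4,interpolation=cv2.INTER_CUBIC))
E
```

```text
t: 4.0
tcp_pos: [0.524, 0.2564, 0.233]
tool_rot: [0.482, 0.518, -0.479, 0.52]
force: [0.8, -0.4, -1.3]
finger_gap: 0.255
t: 4.2
tcp_pos: [0.5218, 0.2557, 0.2291]
tool_rot: [0.48, 0.519, -0.481, 0.518]
force: [-0.8, 0.3, -2.1]
finger_gap: 0.255
t 4.2 tcp [0.5218 0.2557 0.2291] F [-0.8  0.3 -2.1] gap 0.255
axes x,y,z [-0.002 -0.001 -1.   ] [ 0.997  0.076 -0.002] [ 0.076 -0.997  0.   ] jaw deg 4.36
shift tool [-0.0059  0.0372  0.3466]
```

View pics/side1.png

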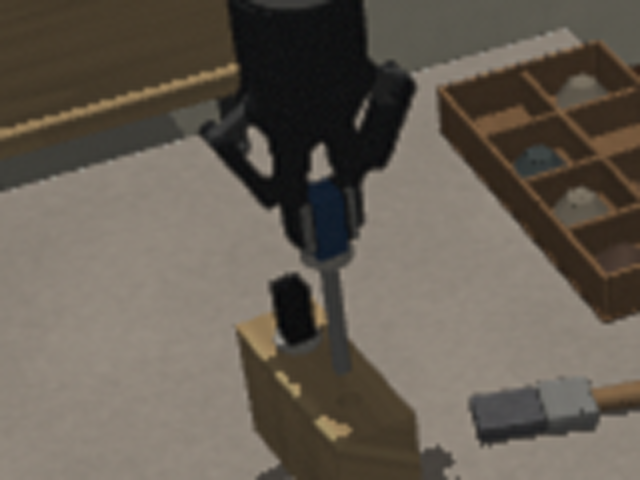

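```bash
python3 -m crank '[[0.015,-0.006,0.002,0.02,0],[0.015,0,0.004,0.036,0],[0.015,0,0.004,0.036,0],[0.015,0,0.004,0.036,0],[0.015,0,0.004,0.036,0]]' && python3 -m crank '[[0.015,0,0.004,0.036,0],[0.015,0,0.004,0.036,0],[0.015,0,0.004,0.036,0],[0.015,0,0.004,0.036,0],[0.015,0,0.003,0.03,0]]' && python3 -m crank '[[0.015,0,0,0.009,0],[0.015,0,0,0,0],[0.015,0,0,0,0]]'; python3 - <<'E'
from h import *
plan([.5853,-.087,.235])
for n in("top","side"):
    c=Cam(n); p=manip.sense()['tcp_pos']; u,v=map(int,c.proj(p-[0,0,.06])); print(u-80,v-60);cv2.imwrite(f"pics/{n}2.png",cv2.resize(c.im[max(0,v-60):v+60,max(0,u-80):u+80],None,fx=5,fy=5,interpolation=cv2.INTER_CUBIC))
E
```

```text
t: 4.8
tcp_pos: [0.5524, 0.0926, 0.2346]
tool_rot: [0.48, 0.52, -0.481, 0.518]
force: [0.2, -0.1, -0.5]
finger_gap: 0.254
t: 5.3
tcp_pos: [0.5848, -0.0801, 0.2344]
tool_rot: [0.48, 0.519, -0.481, 0.517]
force: [0.2, 0.1, -1.2]
finger_gap: 0.255
t: 5.6
tcp_pos: [0.5851, -0.086, 0.2352]
tool_rot: [0.48, 0.52, -0.481, 0.518]
force: [-0.3, -0.7, -1.4]
finger_gap: 0.258
t 5.6 tcp [ 0.5851 -0.086   0.2352] F [-0.3 -0.7 -1.4] gap 0.258
axes x,y,z [-0.003  0.002 -1.   ] [ 0.997  0.076 -0.002] [ 0.076 -0.997 -0.002] jaw deg 4.36
shift tool [0.0002 0.0001 0.001 ]
198 120
197 120
```

View pics/side2.png

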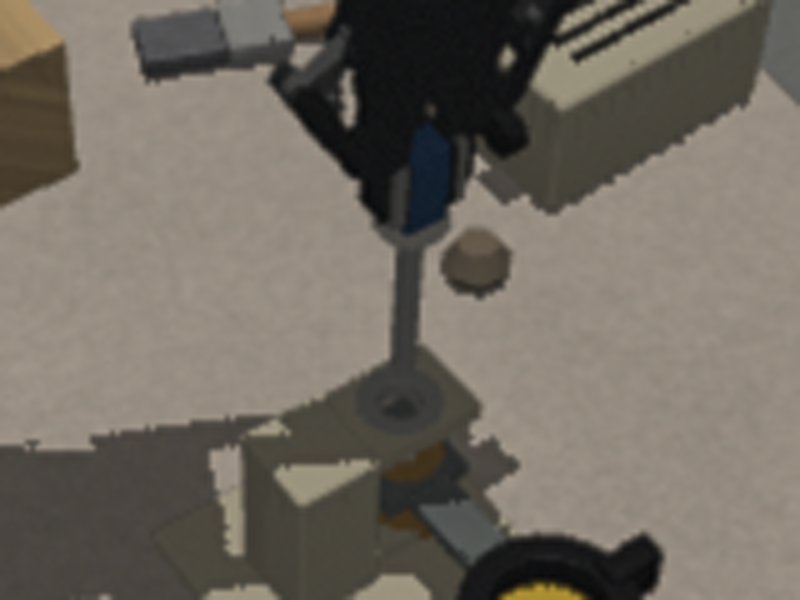

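View pics/top2.png

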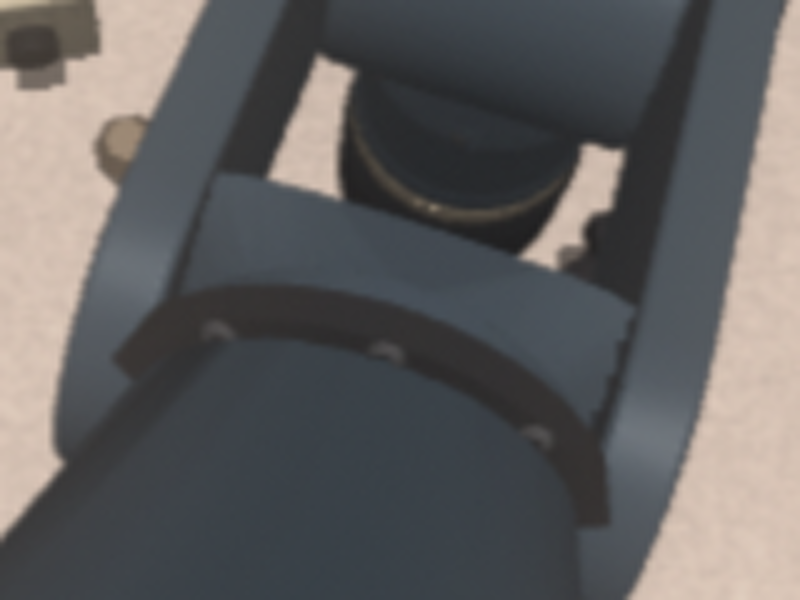

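The side view shows the pin hanging over the ring, with its tip at about crop (402,368) = px (278,194) and the ring centre at crop (400,403). The arm hides the stand in the top view. I'll measure the shaft against the ring in the side view.

```bash
cat > shaft.py <<'E'
from h import *
np.set_printoptions(precision=1,suppress=True)
def shaft(zlo,zhi,step=.008):
    c=Cam("side"); p=manip.sense()['tcp_pos']; P=c.cloud()
    A=[]
    m=(np.hypot(P[...,0]-p[0],P[...,1]-p[1])<.016)&(P[...,2]>zlo)&(P[...,2]<zhi)
    for v in np.unique(np.nonzero(m)[0]):
        u=np.nonzero(m[v])[0]
        if len(u)<3: continue
        q=P[v,u].mean(0)
        d=c.ray(u.mean(),v); d[2]=0; d/=np.linalg.norm(d)
        A.append([*(q+d*6e-3*np.pi/4)*1000,len(u)])
    A=np.array(A); return c,A
if __name__=="__main__":
    p=manip.sense()['tcp_pos']*1000
    c,A=shaft(p[2]/1000-.110,p[2]/1000-.02); print(A[::2])
    kx=np.polyfit(A[3:-3,2],A[3:-3,0],1); ky=np.polyfit(A[3:-3,2],A[3:-3,1],1); print("tilt",kx[0],ky[0],"at tip",[np.polyval(k,p[2]-103) for k in(kx,ky)],"at top",[np.polyval(k,p[2]-20) for k in(kx,ky)],"tcp",p, "zmin",A[:,2].min())
E
python3 shaft.py
```

```text
[[587.2 -82.4 210.1   6. ]
 [586.9 -83.3 204.8   6. ]
 [586.9 -83.8 199.    6. ]
 [586.4 -83.  192.1   5. ]
 [586.2 -83.7 186.6   5. ]
 [586.9 -83.1 179.1   5. ]
 [586.7 -83.9 173.5   5. ]
 [586.3 -82.9 166.1   6. ]
 [587.2 -81.9 158.    6. ]
 [586.8 -83.  152.6   6. ]
 [587.1 -83.1 145.8   6. ]
 [586.2 -82.8 139.    5. ]]
tilt -0.0048169613157339865 -0.008367581768962322 at tip [np.float64(587.0173212687687), np.float64(-82.68491283010003)] at top [np.float64(586.6175134795628), np.float64(-83.3794221169239)] tcp [585.4 -85.5 235.9] zmin 135.90441861277202
```

```bash
python3 -m crank '[[0.015,0.01,0,0.001,0],[0.015,0.008,0,0,0],[0.015,0.004,0,0,0],[0.015,0.003,0,0,0],[0.015,0,0,0,0]]'  && python3 -m crank '[[0.015,0.005,0,0,0],[0.015,0.005,0,0,0],[0.015,0,0,0,0]]'; python3 -c "
from h import *
plan([.5853,-.087,.185])"
```

```text
t: 6.25
tcp_pos: [0.5858, -0.088, 0.2106]
tool_rot: [0.48, 0.519, -0.481, 0.518]
force: [-0.5, 0.8, -1.3]
finger_gap: 0.252
t: 6.55
tcp_pos: [0.5855, -0.088, 0.2005]
tool_rot: [0.48, 0.519, -0.481, 0.518]
force: [-0.1, -0.2, -1.3]
finger_gap: 0.252
t 6.55 tcp [ 0.5855 -0.088   0.2005] F [-0.1 -0.2 -1.3] gap 0.252
axes x,y,z [-0.002  0.001 -1.   ] [ 0.997  0.076 -0.001] [ 0.076 -0.997 -0.001] jaw deg 4.35
shift tool [ 0.0155 -0.0001 -0.0011]
```

```bash
python3 -m crank '[[0.015,0.005,0,-0.001,0],[0.015,0.005,0,0,0],[0.015,0.004,0,0,0],[0.015,0.003,0,0,0],[0.015,0,0,0,0]]' && python3 -m crank '[[0.015,0.002,0,0,0],[0.015,0,0,0,0]]' && python3 -m crank '[[0.015,0.002,0,0,0],[0.015,0,0,0,0]]'
```

```text
t: 7.05
tcp_pos: [0.5857, -0.0871, 0.1837]
tool_rot: [0.48, 0.519, -0.481, 0.518]
force: [-0.1, -0.4, -1.1]
finger_gap: 0.253
t: 7.25
tcp_pos: [0.586, -0.0872, 0.1822]
tool_rot: [0.481, 0.519, -0.481, 0.519]
force: [-0.6, -0.4, -1.5]
finger_gap: 0.258
t: 7.45
tcp_pos: [0.5859, -0.0872, 0.1802]
tool_rot: [0.481, 0.519, -0.481, 0.519]
force: [-0.3, -0.7, -2.4]
finger_gap: 0.255
```

```bash
for i in 1 ; do python3 -m crank '[[0.015,0.001,0,0,0],[0.015,0,0,0,0]]' && python3 -m crank '[[0.015,0.001,0,0,0],[0.015,0,0,0,0]]' && python3 -m crank '[[0.015,0.001,0,0,0],[0.015,0,0,0,0]]'; done | grep -v rot
```

```text
t: 7.65
tcp_pos: [0.586, -0.0872, 0.1792]
force: [0.9, 1.2, -1.5]
finger_gap: 0.257
t: 7.85
tcp_pos: [0.586, -0.0872, 0.1782]
force: [-0.1, -1.0, -1.2]
finger_gap: 0.256
t: 8.05
tcp_pos: [0.5861, -0.0872, 0.1774]
force: [-0.1, 0.6, -0.8]
finger_gap: 0.253
```

```bash
(python3 -m crank '[[0.015,0.0015,0,0,0],[0.015,0,0,0,0]]' && python3 -m crank '[[0.015,0.001,0,0,0],[0.015,0,0,0,0]]' && python3 -m crank '[[0.015,0.001,0,0,0],[0.015,0,0,0,0]]') | grep -v rot
```

```text
t: 8.25
tcp_pos: [0.5863, -0.0874, 0.1767]
force: [-0.9, -0.4, 3.0]
finger_gap: 0.25
t: 8.45
tcp_pos: [0.586, -0.0876, 0.1745]
force: [0.7, -1.2, -0.3]
finger_gap: 0.255
t: 8.65
tcp_pos: [0.5859, -0.0875, 0.1734]
force: [0.0, -1.3, -0.7]
finger_gap: 0.255
```

The pin touched once lightly (3 N) and then slid into the eye. That puts the tip at about TCP − 103 mm.

```bash
(python3 -m crank '[[0.015,0.002,0,0,0],[0.015,0.002,0,0,0],[0.015,0,0,0,0]]' && python3 -m crank '[[0.015,0.003,0,0,0],[0.015,0.003,0,0,0],[0.015,0,0,0,0]]' && python3 -m crank '[[0.015,0.004,0,0,0],[0.015,0.004,0,0,0],[0.015,0,0,0,0]]') | grep -v rot; python3 -c "
from h import *
print(manip.sense()['ft_torque'].round(2));plan([.586,-.087,.145])"
```

```text
t: 8.95
tcp_pos: [0.586, -0.0874, 0.1694]
force: [-0.4, -1.9, -2.7]
finger_gap: 0.254
t: 9.25
tcp_pos: [0.5859, -0.0873, 0.1633]
force: [-0.3, -2.4, -2.6]
finger_gap: 0.255
t: 9.55
tcp_pos: [0.5859, -0.0873, 0.1551]
force: [1.2, -2.2, -3.4]
finger_gap: 0.25
[-0.69 -0.03 -0.03]
t 9.55 tcp [ 0.5859 -0.0873  0.1551] F [ 1.2 -2.2 -3.4] gap 0.25
axes x,y,z [-0.001  0.    -1.   ] [ 0.997  0.076 -0.   ] [ 0.076 -0.997 -0.   ] jaw deg 4.35
shift tool [ 0.0101  0.0002 -0.0002]
```

```bash
(python3 -m crank '[[0.015,0,0,0.0006,0],[0.015,0,0,0,0]]' && python3 -m crank '[[0.015,0,0,0.0006,0],[0.015,0,0,0,0]]') | grep -v rot; python3 -c "
from h import *
print(manip.sense()['ft_torque'].round(2))"
```

```text
t: 9.75
tcp_pos: [0.5858, -0.0875, 0.1555]
force: [-0.5, -0.9, -1.9]
finger_gap: 0.256
t: 9.95
tcp_pos: [0.5859, -0.0879, 0.1558]
force: [-1.3, -0.6, -1.3]
finger_gap: 0.252
[-0.09  0.08  0.03]
```

```bash
(python3 -m crank '[[0.015,0.004,0,0,0],[0.015,0.004,0,0,0],[0.015,0,0,0,0]]' && python3 -m crank '[[0.015,0.003,0,0,0],[0.015,0.001,0,0,0],[0.015,0,0,0,0]]' && python3 -m crank '[[0.015,0.001,0,0,0],[0.015,0,0,0,0]]'&& python3 -m crank '[[0.015,0.001,0,0,0],[0.015,0,0,0,0]]'&& python3 -m crank '[[0.015,0.001,0,0,0],[0.015,0,0,0,0]]') | grep -v rot
```

```text
t: 10.25
tcp_pos: [0.5857, -0.088, 0.1471]
force: [-0.4, -1.3, -1.4]
finger_gap: 0.255
t: 10.55
tcp_pos: [0.586, -0.0882, 0.1436]
force: [-0.1, -0.2, -0.8]
finger_gap: 0.251
t: 10.75
tcp_pos: [0.5861, -0.0883, 0.1428]
force: [0.1, -0.4, -1.2]
finger_gap: 0.253
t: 10.95
tcp_pos: [0.5861, -0.0884, 0.1417]
force: [-0.5, -0.2, -0.8]
finger_gap: 0.256
t: 11.15
tcp_pos: [0.5863, -0.0885, 0.1411]
force: [-0.2, -0.4, -0.1]
finger_gap: 0.254
```

```bash
(python3 -m crank '[[0.015,0.001,0,0,0],[0.015,0,0,0,0]]' && python3 -m crank '[[0.015,0.001,0,0,0],[0.015,0,0,0,0]]') | grep -v rot
```

```text
t: 11.35
tcp_pos: [0.5865, -0.0886, 0.1398]
force: [0.1, -0.9, -2.2]
finger_gap: 0.252
t: 11.55
tcp_pos: [0.5864, -0.0886, 0.1387]
force: [0.2, -0.4, -1.5]
finger_gap: 0.252
```

```bash
(python3 -m crank '[[0.015,0.001,0,0,0],[0.015,0,0,0,0]]' && python3 -m crank '[[0.015,0.0015,0,0,0],[0.015,0,0,0,0]]'&& python3 -m crank '[[0.015,0.0015,0,0,0],[0.015,0,0,0,0]]'&& python3 -m crank '[[0.015,0.002,0,0,0],[0.015,0,0,0,0]]') | grep -v rot
```

```text
t: 11.75
tcp_pos: [0.5864, -0.0886, 0.1378]
force: [1.4, -1.5, -1.1]
finger_gap: 0.251
t: 11.95
tcp_pos: [0.5864, -0.0886, 0.1363]
force: [1.3, -1.1, -1.1]
finger_gap: 0.253
t: 12.15
tcp_pos: [0.5863, -0.0886, 0.1347]
force: [1.4, -1.8, -1.7]
finger_gap: 0.251
t: 12.35
tcp_pos: [0.5863, -0.0886, 0.1327]
force: [1.8, -1.3, -2.2]
finger_gap: 0.251
```

The pin is through the lug, with only light lateral forces. Continuing down to home (TCP about 0.121).

```bash
(python3 -m crank '[[0.015,0.003,0,0,0],[0.015,0,0,0,0]]' && python3 -m crank '[[0.015,0.003,0,0,0],[0.015,0,0,0,0]]'&& python3 -m crank '[[0.015,0.002,0,0,0],[0.015,0,0,0,0]]'&& python3 -m crank '[[0.015,0.001,0,0,0],[0.015,0,0,0,0]]'&& python3 -m crank '[[0.015,0.001,0,0,0],[0.015,0,0,0,0]]') | grep -v rot
```

```text
t: 12.55
tcp_pos: [0.5863, -0.0885, 0.1295]
force: [1.2, -0.9, -3.0]
finger_gap: 0.254
t: 12.75
tcp_pos: [0.5863, -0.0885, 0.1265]
force: [2.6, -1.6, -2.5]
finger_gap: 0.254
t: 12.95
tcp_pos: [0.5863, -0.0885, 0.1247]
force: [0.5, -1.9, -1.1]
finger_gap: 0.254
t: 13.15
tcp_pos: [0.5863, -0.0885, 0.1239]
force: [2.2, -2.2, -0.5]
finger_gap: 0.252
t: 13.35
tcp_pos: [0.5863, -0.0885, 0.1229]
force: [2.3, -2.6, 0.8]
finger_gap: 0.251
```

```bash
(python3 -m crank '[[0.015,0.001,0,0,0],[0.015,0,0,0,0]]' && python3 -m crank '[[0.015,0.001,0,0,0],[0.015,0,0,0,0]]'&& python3 -m crank '[[0.015,0.0007,0,0,0],[0.015,0,0,0,0]]') | grep -v rot
```

```text
t: 13.55
tcp_pos: [0.5863, -0.0885, 0.1218]
force: [3.3, -2.0, 0.1]
finger_gap: 0.253
t: 13.75
tcp_pos: [0.5863, -0.0885, 0.1215]
force: [1.4, -2.0, 4.7]
finger_gap: 0.251
t: 13.95
tcp_pos: [0.5863, -0.0885, 0.1216]
force: [-1.0, -2.5, 7.6]
finger_gap: 0.256
```

The descent stopped at 0.1216 with about 8 N up, close to the predicted home height. Checking by picture.

```bash
(python3 -m crank '[[0.015,0.0007,0,0,0],[0.015,0,0,0,0]]') | grep -v rot;  python3 - <<'E'
from h import *
c=Cam("side"); u,v=map(int,c.proj((.583,-.087,.11)))
cv2.imwrite("pics/side3.png",cv2.resize(c.im[v-50:v+40,u-60:u+60],None,fx=6,fy=6,interpolation=cv2.INTER_CUBIC))
P=c.cloud(); 
for vv in range(v-14,v+10): print(vv,(P[vv,u-6:u+7,2]*1000).round().astype(int))
E
```

```text
t: 14.15
tcp_pos: [0.5864, -0.0885, 0.1215]
force: [-1.1, -2.4, 11.9]
finger_gap: 0.25
186 [176 178 174 184 186 189 177 181 179 160 159 162 159]
187 [174 176 177 176 181 179 179 174 175 159 158 160 159]
188 [179 176 174 179 179 177 173 174 160 162 159 161 159]
189 [173 172 170 173 173 170 169 170 159 158 158 160 155]
190 [181 168 166 171 169 171 169 167 158 157 157 154 153]
191 [172 164 162 167 168 168 165 160 158 155 152 151 150]
192 [167 158 155 160 165 163 159 158 150 151 149 149 144]
193 [151 153 158 153 154 155 153 152 149 147 146 146 141]
194 [146 149 156 153 150 153 150 147 146 144 142 140 136]
195 [144 148 150 149 147 146 148 147 144 141 141 138 135]
196 [134 142 147 145 142 143 143 144 140 138 134 134 133]
197 [134 139 143 140 140 141 142 141 137 130 131 129 127]
198 [110 138 141 135 136 139 137 136 132 129 131 126 125]
199 [111 133 134 132 131 134 135 135 127 127 124 122 121]
200 [108 112 130 132 130 131 130 129 125 122 121 120 115]
201 [111 112 115 117 126 130 128 121 122 120 117 115 116]
202 [110 111 113 117 118 114 118 117 115 115 113 113 118]
203 [111 111 111 113 112 119 115 116 115 117 117 115 116]
204 [110 112 112 113 113 112 114 114 114 112 112 111 109]
205 [115 110 109 112 113 113 112 110 110 112 938 109 110]
206 [111 110 109 109 109 113 111 111 112 111 113 111 110]
207 [111 112 112 110 109 108 111 109 113 109 112 111 107]
208 [109 112 111 110 111 111 110 110 108 111 106 105 105]
209 [112 107 109 111 108 110 109 110 109 108 104 100  74]
```

View pics/side3.png

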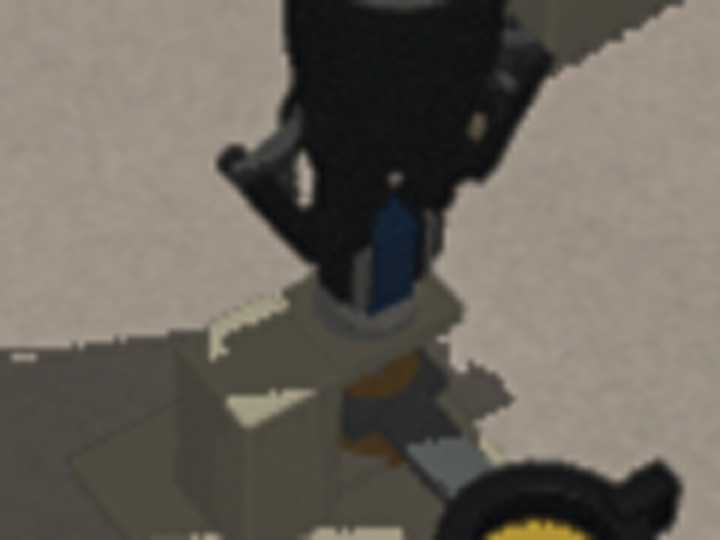

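The picture shows the flange flat on the top ring at about crop (368,318). I'll relieve the preload, open and retreat.

```bash
(python3 -m crank '[[0.015,-0.0013,0,0,0],[0.015,0,0,0,0]]' && python3 -m crank '[[0.03,0,0,0,0],[0.04,0,0,0,0],[0.06,0,0,0,0],[0.085,0,0,0,0],[0.085,0,0,0,0]]' && python3 -m crank '[[0.085,0,0,0,0],[0.085,0,0,0,0],[0.085,-0.01,0,0,0],[0.085,-0.03,0,0,0],[0.085,-0.04,0,0,0]]'&& python3 -m crank '[[0.085,-0.03,0,0.02,0],[0.085,0,0,0.045,0],[0.085,0,0,0.045,0],[0.085,0,0,0.045,0],[0.085,0,0,0.045,0]]' && python3 -m crank '[[0.085,0,-0.04,0,0],[0.085,0,-0.04,0,0],[0.085,0,-0.04,0,0],[0.085,0,0,0,0],[0.085,0,0,0,0]]' ) | grep -v rot;  python3 - <<'E'
from h import *
np.set_printoptions(precision=4,suppress=True)
for n in("side","top"):
    c=Cam(n); u,v=map(int,c.proj((.583,-.087,.11)))
    cv2.imwrite(f"pics/{n}4.png",cv2.resize(c.im[v-50:v+40,u-60:u+60],None,fx=6,fy=6,interpolation=cv2.INTER_CUBIC))
    cv2.imwrite(f"pics/{n}4f.png",c.im)
    P=c.cloud(); m=(np.hypot(P[...,0]-.584,P[...,1]+.087)<.035)&(P[...,2]>.148)
    q=P[m]; print(n,m.sum(),np.percentile(q[:,2],[10,50,90]),np.median(q,0))
print(manip.sense()['force'])
E
```

```text
t: 14.4
tcp_pos: [0.5863, -0.0885, 0.1215]
force: [0.4, -1.7, 7.0]
finger_gap: 0.254
t: 14.9
tcp_pos: [0.5857, -0.0881, 0.1203]
force: [0.1, -0.4, -0.2]
finger_gap: 0.951
t: 15.4
tcp_pos: [0.5847, -0.088, 0.2004]
force: [1.0, 0.2, -0.0]
finger_gap: 0.993
t: 15.9
tcp_pos: [0.6013, -0.2894, 0.232]
force: [0.8, -1.1, 0.1]
finger_gap: 0.993
t: 16.4
tcp_pos: [0.4815, -0.2974, 0.2318]
force: [-0.9, 0.1, 0.5]
finger_gap: 0.994Traceback (most recent call last):
  File "<stdin>", line 8, in <module>
    return _quantile_unchecked(
        a, q, axis, out, overwrite_input, method, keepdims, weights)
    return _ureduce(a,
                    func=_quantile_ureduce_func,
    ...<5 lines>...
                    overwrite_input=overwrite_input,
                    method=method)
    r = func(a, **kwargs)
    result = _quantile(arr,
                       quantiles=q,
    ...<2 lines>...
                       out=out,
                       weights=wgt)
    slices_having_nans = np.isnan(arr[-1, ...])
                                  ~~~^^^^^^^^^
IndexError: index -1 is out of bounds for axis 0 with size 0
```

View pics/side4.png

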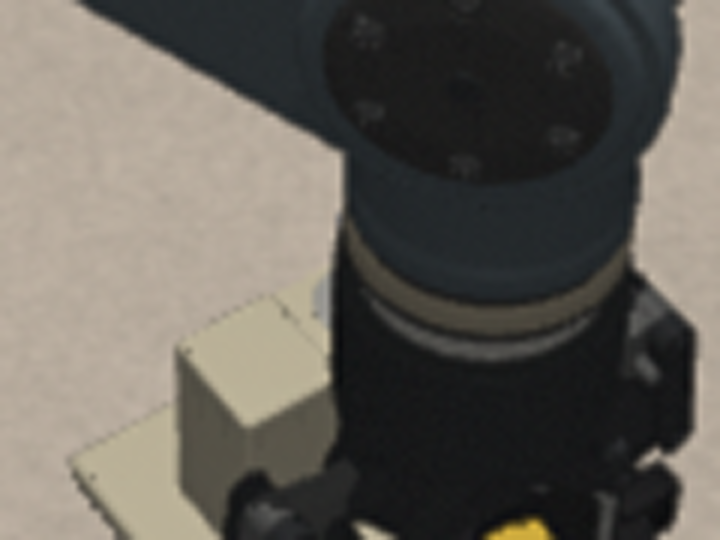

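The arm blocks the side view. Top view only:

```bash
(python3 -m crank '[[0.085,-0.03,0,0.04,0],[0.085,-0.03,0,0.04,0],[0.085,0,0,0.045,0],[0.085,0,0,0.045,0],[0.085,0,0,0,0]]' ) | grep -v rot;  python3 - <<'E'
from h import *
np.set_printoptions(precision=4,suppress=True)
ims=[]
for n in("side","top"):
    c=Cam(n); u,v=map(int,c.proj((.583,-.087,.11)))
    ims.append(cv2.resize(c.im[v-50:v+40,u-60:u+60],(400,300),interpolation=cv2.INTER_CUBIC)); ims.append(cv2.resize(c.im,(400,300)))
    P=c.cloud(); m=(np.hypot(P[...,0]-.584,P[...,1]+.087)<.03)&(P[...,2]>.145)
    q=P[m]; print(n,m.sum(),q.size and (np.percentile(q[:,2],[10,50,90]),np.median(q,0)))
cv2.imwrite("pics/fin.png",np.vstack([np.hstack(ims[:2]),np.hstack(ims[2:])]))
print(manip.sense()['force'])
E
```

```text
t: 16.95
tcp_pos: [0.4959, -0.4728, 0.2907]
force: [-0.0, 0.7, -0.1]
finger_gap: 0.996
side 0 0
top 104 (array([0.1542, 0.157 , 0.159 ]), array([ 0.5855, -0.0863,  0.157 ]))
[ 0.3575 -0.2336  0.3827]
```

View pics/fin.png

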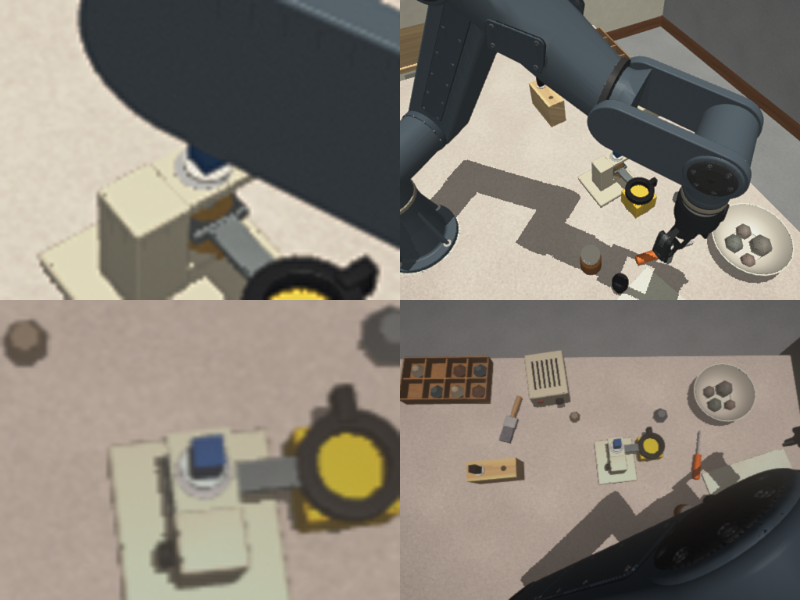

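The top view shows the knob standing on the flange over the ring, with its top at 157 mm against the 158 mm expected when home. The rack still holds the black pin, and nothing else visible has been disturbed. Handing in.

```bash
python3 -c "
from station import manip
print(manip.sign_off())"
```

```text
the job is handed in; nothing more can be done
None
```

The blue-knobbed pin is in the stand: through the top ring, the eye and the lower lug, with its flange down on the top ring. I let go and handed the job in at about 17 s. The hand-in gave no verdict.

**Insertion:** The depth picture showed roughly where the eye and lug holes lay. There was one light touch of about 3 N at the eye, then a small sideways shift to ease about 2 N of side force. The highest reading at the stand was about 12 N, when I pressed to check the pin was home.

**Last checks:**
- **Seating:** The descent stopped within 1 mm of the predicted height. The pin was still standing after release, and the top camera put its knob top at 157 mm; 158 mm is fully home.
- **Arm:** It was well clear, with essentially no force on the wrist.
- **Black pin and other objects:** The black pin was still in the rack and nothing visible looked disturbed. I judged this by eye and did not measure it. The arm partly covered the jar and eyepiece in the last top view, but the side view showed both standing in place.

**What didn't agree or work:**
- The camera estimate of the eye's offset was about 1.6 mm, where 3.2 mm was specified. I used only its direction and found the hole by touch.
- After release, the arm blocked most of the side camera's view, so the final height comes from the top camera alone.

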